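# Move the finishing bottles to the new rack in reverse order

### The arm

A 6-joint arm with a two-finger parallel gripper is mounted at the origin on a cart in front of the work surface, level with it; the furniture and walls round the work are solid. World frame = base frame: x ahead of the robot, y to its left, z up, the work surface at z = 0. Lengths are in m, angles in degrees, forces in N, time in s.
With the tool pointing down it reaches from about 0.375 to 0.9 m from the base axis. Payload 3.1 kg.
Tool frame: the origin (TCP) lies at the very end of the fingers, on their centre line; the grasp point (between the pads) lies 19 mm behind it; z points along the fingers, y is the line along which they close (so a half turn about z gives the same grasp; the last joint's range is limited). The gripper opens to 87 mm and grips with 3 to 60 N. Pads are 19 mm wide; open, the fingers measure 117 mm over their backs; the gripper's body (75 mm by 190 mm) begins 51 mm behind the grasp point.
Start: joints at [-86.316, 30.224, 82.088, -0, 67.689, -10.227], TCP at [0.15, -0.607, 0.223] pointing down, gripper open.
Joint ranges: [-176.69, 176.69], [-43.24, 126.21], [12.49, 139.97], [-82, 262], [0, 151.66], [-163.58, 163.58]. Speed limits (degrees/s): [159.86, 159.86, 180, 180, 180, 180].

### API

Orientations are given as a 3x3 rotation matrix whose columns are the frame's x, y, z axes.
In Python, from rig import bot, imaging gives the robot as it stands.
- The arm moves only by the tool drive_tool, never from a script. Its argument "deltas" is text: rows parted by semicolons, each of 5 numbers parted by spaces: the finger opening in mm, from 0 to 87, then the shift along the world's x, y, z in mm, then the turn about the world's z in rad. In form: jaw dx dy dz twist; .... A call has 1 to 12 rows; each row is the pose to reach, as a shift and turn from the pose commanded when the call began; what a row does not reach only later rows make up. A row lasts 1/10 s, in which the tool goes at most 50 mm and 8.59 degrees, less where a joint would pass 70% of its speed; a pose out of reach is approached as far as the arm can. A call with a gripper value outside its range is refused whole. The fingers move at their own pace and stop on an object; the grip force is fixed at half the most. Time passes only in rows, so rows that repeat a pose let the fingers close. It gives the time, the measured TCP pose, the force, the opening and the grip force at its end, in the units of the state.
- bot.read_state(): the state, without advancing time (a new reading comes with each control period).
- imaging.capture(name): name is "scene" or "top" or "wrist"; returns the picture (400x640x3 uint8, red, green, blue); there is no depth.
- imaging.camera_model(name): a dict with "fx", "fy", "cx", "cy" (pixels), "T" (4x4, takes a point from camera to world coordinates). Camera axes: x right, y down, z forward; pixel columns grow to the right and rows downward; lengths in m; the calibration is good to about 2 mm. A picture is of the moment at which its call begins: read the wrist's pose just before it. camera_model takes no time and is no camera call; for the wrist camera it gives the pose at the moment of the call.
- bot.hand_in(): hands the job in; it is judged then, once.
The state is a dict: "time_s": time; "joint_positions": joint angles; "qvel": joint speeds; "tau": joint torques, N m; "position": TCP position; "tcp_rot": TCP orientation; "force": force on the tool from outside, world axes, zero at the start; "moment": the same for the moment, N m; "opening": opening from 0.0 (shut) to 1.0 (fully open); "grasp_force": force on a finger pad.
Only numpy, scipy, OpenCV 4.12 (cv2) and the standard library are available. Lean on these libraries where they do the work, as an engineer would, in place of code of your own. Each camera call takes 0.05 s, during which the arm holds its last target. There are 200 camera calls.

### The job

Move the two bottles and the jar from the old dark wooden rack into the new empty pale wood rack in the reverse order, one in each cell: the one that stood leftmost, as seen from the robot, goes rightmost, the middle one to the middle, the rightmost to the left. Keep them upright, stand each flat on the floor of its cell, and leave the cork pads and the other things on the bench where they are.

Things in the scene. Friction and masses are not known exactly. Their poses are not given: they have to be found in the camera images.
- dome_bottle: bottle with a pale dome-shaped cap as wide as its frosted white lower part, round, 38 mm across, 89 mm tall; may be gripped round the body, 20 to 50 mm above the foot. 70 g. Loose. Origin: centre of the foot, z up.
- amber_jar: squat round amber jar with a white screw cap: lower part 41 mm across and 40 mm tall, cap 37 mm across from there to the top at 53 mm; grip round the body or cap. 90 g. Loose. Origin: centre of the foot, z up.
- brush_bottle: square clear glass varnish bottle, 38 x 38 mm and 50 mm tall, with a slim black round cap 23 mm across that rises to 90 mm; grip the cap. 85 g. Loose. Origin: centre of the foot, z up.
- old_rack: old dark wood rack, a shallow tray of three cells in a row; at the start a bottle on a cork pad in each, in any order. 68 (x) x 206 mm (y), yaw within 12 degrees; cell centres at x = 0, y = +0.066, 0, -0.066 in its frame, each cell 58 (x) x 62 mm (y) clear; floor 5 mm thick, long walls 14 mm high, partitions 11, ends 18. Fixed to the bench. Origin: centre of underside; +y to the robot's left.
- new_rack: new pale wood rack, same shape, empty at the start; nearer or farther than the old one. 68 (x) x 206 mm (y), yaw within 12 degrees; cell centres at x = 0, y = +0.066, 0, -0.066 in its frame, each cell 58 (x) x 62 mm (y) clear; floor 5 mm thick, long walls 14 mm high, partitions 11, ends 18. Fixed to the bench. Origin: centre of underside; +y to the robot's left.
- pad_dome: square cork pad, 54 x 54 x 3 mm, fixed in the cell of the old rack in which the dome bottle stands at the start; it stays there. The three pads look alike. Origin: centre of the underside, 5 mm above the bench; the bottle stands on its top, 8 mm above the bench.
- pad_amber: square cork pad, 54 x 54 x 3 mm, fixed in the cell of the old rack in which the amber jar stands at the start; it stays there. The three pads look alike. Origin: centre of the underside, 5 mm above the bench; the bottle stands on its top, 8 mm above the bench.
- pad_brush: square cork pad, 54 x 54 x 3 mm, fixed in the cell of the old rack in which the brush bottle stands at the start; it stays there. The three pads look alike. Origin: centre of the underside, 5 mm above the bench; the bottle stands on its top, 8 mm above the bench.
- loupe: bystander: black waisted eye loupe standing on its wide end, 35 mm across, 31 mm high, loose on the bench. Origin: centre of the underside.
- oil_cup: bystander: white oil cup with a thin brown stick, 28 mm across, 58 mm high, loose behind the racks. Origin: centre of the underside. Fixed things to keep clear of: upright wooden panel right of the racks (y = -0.05, x from 0.49 back, 0.28 m high), glass shelf behind (x from 0.70 back, 0.17 m high), big lamp shade at left (y above 0.32).
Things that resemble listed ones, but are neither listed nor needed, are in the scene too. What is shaped like the amber_jar but blue is not meant. Leave any green look-alike of the dome_bottle alone.

How it is judged (in metres and radians):
At the end, for the whole second after the job is handed in: Each bottle stands in the cell of the new rack that mirrors its cell in the old rack (old y goes to new -y, in the racks' own frames), within 15 mm of the cell centre in x and y, its foot within 3 mm of the cell floor, upright within 0.1 rad, released and at rest (((y of pad_dome in the frame of old_rack between 0.056 and 0.076 m and y of dome_bottle in the frame of new_rack between -0.081 and -0.051 m) or (y of pad_dome in the frame of old_rack between -0.01 and 0.01 m and y of dome_bottle in the frame of new_rack between -0.015 and 0.015 m) or (y of pad_dome in the frame of old_rack between -0.076 and -0.056 m and y of dome_bottle in the frame of new_rack between 0.051 and 0.081 m)) and x of dome_bottle in the frame of new_rack between -0.015 and 0.015 m and z of dome_bottle in the frame of new_rack between 0.002 and 0.008 m and angle between each of dome_bottle, amber_jar, brush_bottle's own z axis and vertical below 0.1 rad and linear speed of each of dome_bottle, amber_jar, brush_bottle below 0.02 m/s and ((y of pad_amber in the frame of old_rack between 0.056 and 0.076 m and y of amber_jar in the frame of new_rack between -0.081 and -0.051 m) or (y of pad_amber in the frame of old_rack between -0.01 and 0.01 m and y of amber_jar in the frame of new_rack between -0.015 and 0.015 m) or (y of pad_amber in the frame of old_rack between -0.076 and -0.056 m and y of amber_jar in the frame of new_rack between 0.051 and 0.081 m)) and x of amber_jar in the frame of new_rack between -0.015 and 0.015 m and z of amber_jar in the frame of new_rack between 0.002 and 0.008 m and ((y of pad_brush in the frame of old_rack between 0.056 and 0.076 m and y of brush_bottle in the frame of new_rack between -0.081 and -0.051 m) or (y of pad_brush in the frame of old_rack between -0.01 and 0.01 m and y of brush_bottle in the frame of new_rack between -0.015 and 0.015 m) or (y of pad_brush in the frame of old_rack between -0.076 and -0.056 m and y of brush_bottle in the frame of new_rack between 0.051 and 0.081 m)) and x of brush_bottle in the frame of new_rack between -0.015 and 0.015 m and z of brush_bottle in the frame of new_rack between 0.002 and 0.008 m); the robot touches nothing.
It fails at once if a bottle is tipped over (leans more than 35 degrees) (angle between any of dome_bottle, amber_jar, brush_bottle's own z axis and vertical above 0.6 rad).
It fails at once if a bystander is pushed more than 20 mm from its place (distance of any of loupe, oil_cup from where it was at the start of the episode above 0.02 m).
It also fails if it takes over 72 s, if anything falls off the work surface, if the arm or the gripper's body presses on something with over 40 N, if the wrist force passes 120 N, or if a joint passes its speed limit or range.

## Working session

There is one attempt and no reset: what is moved stays moved. The work goes in short steps, Python scripts to look and compute and a tool call to move; the robot and the scene stay as the last step left them, time stands still between calls to the robot, and variables do not carry over. Pictures are saved under pics/ and viewed, at most 14 in all, crops included, and the job is handed in when it is done.

Besides the shell and the picture viewer there is one more tool, called after "Emit:" by a JSON object that holds its "name" and its "arguments". drive_tool: Moves the arm, as the interface text tells. Its arguments: {"type":"object","properties":{"deltas":{"type":"string"}},"required":["deltas"]}

```bash
mkdir -p pics; cat > h.py <<'E'
import numpy as np, cv2
from rig import bot, imaging
def save(n,f):
    im=imaging.capture(n); cv2.imwrite('pics/'+f,im[:,:,::-1]); return im
def ray(m,u,v,z):
    T=np.array(m["T"]); d=T[:3,:3]@np.array([(u-m["cx"])/m["fx"],(v-m["cy"])/m["fy"],1]); o=T[:3,3]
    return o+d*(z-o[2])/d[2]
def proj(m,p):
    T=np.array(m["T"]); c=T[:3,:3].T@(np.array(p)-T[:3,3]); return m["fx"]*c[0]/c[2]+m["cx"],m["fy"]*c[1]/c[2]+m["cy"]
E
python3 - <<'E'
from h import *
for n in("scene","top"):
    save(n,n+'0.png'); m=imaging.camera_model(n); print(n,m["fx"],np.round(m["T"],3).tolist())
print(bot.read_state())
E
```

```text
scene 495.8764598604419 [[-0.367, -0.474, 0.801, -0.286], [-0.93, 0.197, -0.31, 0.545], [-0.011, -0.858, -0.513, 0.566], [0.0, 0.0, 0.0, 1.0]]
top 407.68788789079804 [[-0.016, -0.985, 0.169, 0.419], [-1.0, 0.014, -0.015, 0.218], [0.012, -0.169, -0.985, 0.901], [0.0, 0.0, 0.0, 1.0]]
{'time_s': 0.1, 'joint_positions': array([-8.63168026e+01,  3.02734786e+01,  8.21510552e+01, -2.95638045e-04,
        6.76887845e+01, -1.02284662e+01]), 'qvel': array([ 0.12736875, -0.15689171, -0.15041566,  0.04614165, -0.12121697,
        0.03851098]), 'tau': array([-4.61869713e-04, -4.40987027e+01, -1.77150822e+01,  6.35429774e-02,
        5.33907360e-02, -3.00231306e-05]), 'position': array([ 0.15023674, -0.60597901,  0.22166005]), 'tcp_rot': array([[ 9.70667109e-01,  2.40427422e-01, -1.31815367e-04],
       [ 2.40427209e-01, -9.70665165e-01,  1.97338441e-03],
       [ 3.46507142e-04, -1.94719134e-03, -9.99998044e-01]]), 'force': array([ 0.39099674, -0.60761263,  0.20717075]), 'moment': array([ 0.06142816,  0.01268668, -0.06077087]), 'grasp_force': 0.0, 'opening': 1.0021972391636076}
```

View pics/scene0.png

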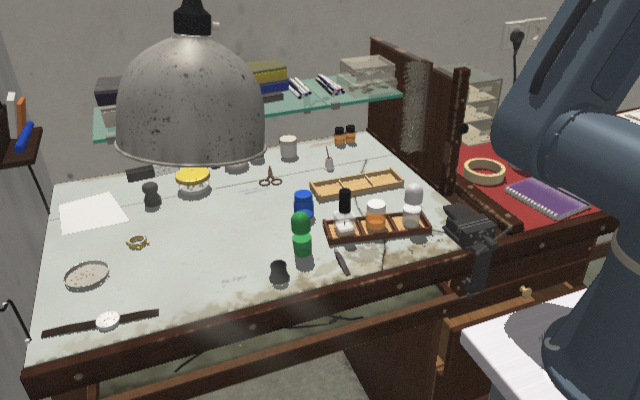

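View pics/top0.png

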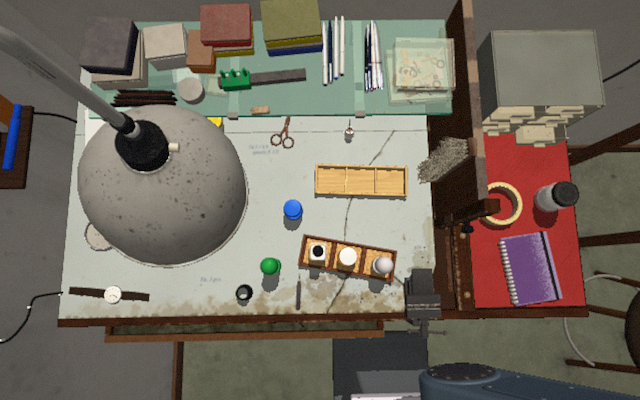

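The scene shows the old rack near (377,228) with brush, amber and dome from left to right, and the new rack behind it near (356,184). In top, the brush cap is at (317,250), the amber cap at (347,257), the dome at (382,265), and the new rack is centred near (361,181). The loupe is at (244,292) and the oil cup at (349,133).

```bash
python3 - <<'E'
from h import *
im=cv2.imread('pics/top0.png'); m=imaging.camera_model("top")
c=cv2.resize(im[155:310,270:450],None,fx=4,fy=3.8,interpolation=cv2.INTER_CUBIC); cv2.imwrite('pics/c.png',cv2.resize(im[160:300,270:450],None,fx=4,fy=4,interpolation=cv2.INTER_CUBIC))
hsv=cv2.cvtColor(im,cv2.COLOR_BGR2HSV)
def rack(mask,box,z):
    k=np.zeros_like(mask); x0,y0,x1,y1=box; k[y0:y1,x0:x1]=mask[y0:y1,x0:x1]
    k=cv2.morphologyEx(k,cv2.MORPH_CLOSE,np.ones((3,3)))
    c=max(cv2.findContours(k,0,2)[0],key=cv2.contourArea)
    P=np.array([ray(m,*p,z)[:2] for p in c[:,0].astype(float)],np.float32)
    return cv2.minAreaRect(P*1000), cv2.boundingRect(c)
print('new',rack(cv2.inRange(hsv,(10,60,90),(28,255,255)),(300,155,420,210),.014))
print('old',rack(cv2.inRange(hsv,(0,70,20),(25,255,150)),(290,228,403,287),.014))
for n,u,v,z in(('brush',317,250,.098),('amber',347,256,.061),('dome',383,264,.085),('oil',349,133,.03),('blue',293,209,.06),('green',269,266,.09)): print(n,np.round(ray(m,u,v,z),3))
E
```

```text
new (((606.8006591796875, 126.39698791503906), (206.21060180664062, 69.60657501220703), 87.36884307861328), (315, 163, 93, 34))
old (((431.8682556152344, 160.42315673828125), (207.73153686523438, 74.68196868896484), 78.69764709472656), (298, 235, 99, 49))
brush [0.45  0.225 0.098]
amber [0.438 0.164 0.061]
dome [0.421 0.095 0.085]
oil [0.71  0.151 0.03 ]
blue [0.537 0.274 0.06 ]
green [0.42 0.32 0.09]
```

View pics/c.png

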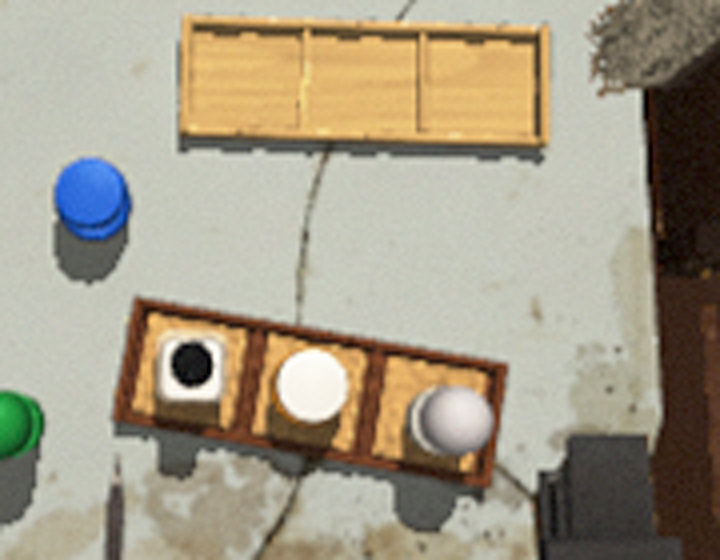

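Emit:
{"name": "drive_tool", "arguments": {"deltas": "87 150 257 80 0.6;87 150 257 80 0.6;87 150 257 80 0.6;87 150 257 80 0.6;87 150 257 80 0.6;87 150 257 80 0.6;87 250 527 80 1.13;87 250 527 80 1.13;87 250 527 80 1.13;87 250 527 80 1.13;87 250 527 80 1.13;87 250 527 80 1.13"}}

```text
time_s: 1.3
position: [0.4003, -0.0773, 0.3025]
tcp_rot: [[0.197, 0.98, -0.0], [0.98, -0.197, 0.0], [0.0, -0.0, -1.0]]
force: [-0.3, -0.4, 0.8]
opening: 1.0
grasp_force: 0.0
```

Emit:
{"name": "drive_tool", "arguments": {"deltas": "87 20 202 -20 0;87 20 202 -20 0;87 20 202 -20 0;87 20 202 -20 0;87 47 302 -110 0;87 47 302 -110 0;87 47 302 -110 0;87 47 302 -110 0"}}

```text
time_s: 2.1
position: [0.4455, 0.2248, 0.1888]
tcp_rot: [[0.193, 0.981, -0.007], [0.981, -0.193, -0.001], [-0.002, -0.006, -1.0]]
force: [-1.0, -0.4, -0.4]
opening: 0.999
grasp_force: 0.0
```

```bash
python3 - <<'E'
from h import *
print(bot.read_state()["position"])
a=save("wrist","w1.png"); m=imaging.camera_model("wrist"); print(m["fx"],np.round(m["T"],3).tolist())
b=save("scene","s1.png")
cv2.imwrite('pics/ws1.png',cv2.resize(np.hstack([a,b])[:,:,::-1],(800,250),interpolation=cv2.INTER_AREA))
cv2.imwrite('pics/ws1.png',np.vstack([cv2.resize(a,(640,400)),b[60:260]])[:,:,::-1])
E
```

```text
[0.44552161 0.22478526 0.1888465 ]
299.0408643169313 [[0.981, -0.185, -0.055, 0.459], [-0.193, -0.948, -0.254, 0.293], [-0.005, 0.26, -0.966, 0.352], [0.0, 0.0, 0.0, 1.0]]
```

View pics/ws1.png

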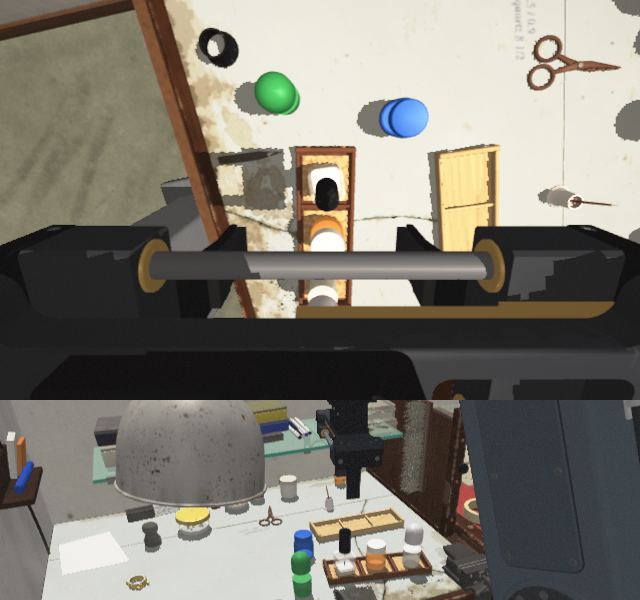

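The 190 mm side of the gripper body runs along the closing line. In the wrist view the brush is at (326,180), the amber at (327,240) and the dome at (322,295). At the new rack I will therefore close along y to stay clear of the shelf, and set the amber down first. I'll check clearances to the vise and the panel bristles.

```bash
python3 - <<'E'
from h import *
s=imaging.camera_model("scene");t=imaging.camera_model("top")
P=lambda m:np.c_[np.diag([m["fx"],m["fy"],1])+np.array([[0,0,m["cx"]],[0,0,m["cy"]],[0,0,0]]),np.zeros(3)]@np.linalg.inv(m["T"])
def tri(a,b):
    X=cv2.triangulatePoints(P(s),P(t),np.array(a,float).reshape(2,1),np.array(b,float).reshape(2,1)); X=(X[:3]/X[3]).ravel(); print(np.round(X,3),np.round(proj(s,X)),np.round(proj(t,X)))
tri((400,152),(418,178)); tri((445,207),(408,270)); tri((345,190),(317,250)); tri((413,188),(383,265)); tri((376,203),(347,257))
for z in(.1,.15,.2,.28): print(z,np.round(ray(t,417,178,z),3),np.round(ray(t,405,270,z),3))
top=cv2.imread('pics/top0.png');sc=cv2.imread('pics/scene0.png')
cv2.imwrite('pics/d.png',np.hstack([cv2.resize(top[100:240,390:490],None,fx=4,fy=4),cv2.resize(sc[60:200,370:470],None,fx=4,fy=4)]))
E
```

```text
[0.599 0.018 0.071] [402. 152.] [416. 177.]
[0.404 0.031 0.039] [443. 207.] [411. 271.]
[0.449 0.224 0.098] [345. 190.] [318. 250.]
[0.418 0.095 0.09 ] [413. 188.] [383. 265.]
[0.436 0.164 0.063] [376. 203.] [347. 257.]
0.1 [0.59  0.022 0.1  ] [0.408 0.055 0.1  ]
0.15 [0.58  0.034 0.15 ] [0.409 0.065 0.15 ]
0.2 [0.569 0.046 0.2  ] [0.41  0.076 0.2  ]
0.28 [0.552 0.066 0.28 ] [0.411 0.092 0.28 ]
```

View pics/d.png

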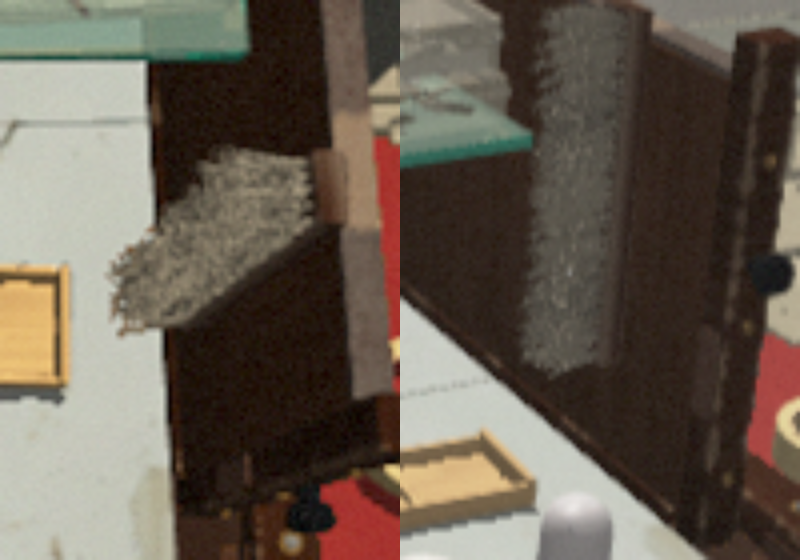

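Emit:
{"name": "drive_tool", "arguments": {"deltas": "87 -10 -61 0 0;87 -10 -61 0 0;87 -10 -61 -50 0;87 -10 -61 -90 0;87 -10 -61 -120 0;87 -10 -61 -145 0;87 -10 -61 -160 0;87 -10 -61 -168 0;87 -10 -61 -168 0;30 -10 -61 -168 0;30 -10 -61 -168 0;30 -10 -61 -168 0"}}

```text
time_s: 3.4
position: [0.4379, 0.1614, 0.0255]
tcp_rot: [[0.197, 0.98, 0.002], [0.98, -0.197, 0.0], [0.001, 0.002, -1.0]]
force: [0.5, 0.4, 0.5]
opening: 0.813
grasp_force: 0.0
```

```bash
python3 - <<'E'
from h import *
t=imaging.camera_model("top")
for u in(250,350,430): print(np.round(ray(t,u,116,.17),3))
s=bot.read_state();print(s["joint_positions"],s["position"],s["opening"]*87,s["grasp_force"])
E
```

```text
[0.699 0.347 0.17 ]
[0.696 0.159 0.17 ]
[0.695 0.008 0.17 ]
[ 6.47648720e+00  3.90896761e+01  1.13078953e+02 -2.45505661e-04
  2.77166550e+01  1.78218952e+01] [0.43792519 0.16142555 0.02546045] 70.73057673108431 0.0
```

Emit:
{"name": "drive_tool", "arguments": {"deltas": "30 0 0 0 0;30 0 0 0 0;30 0 0 0 0;30 0 0 0 0;30 0 0 0 0;30 0 0 0 0;30 0 0 0 0;30 0 0 15 0;30 0 0 15 0"}}

```text
time_s: 4.3
position: [0.4377, 0.1614, 0.0402]
tcp_rot: [[0.197, 0.98, 0.001], [0.98, -0.197, 0.0], [0.0, 0.001, -1.0]]
force: [0.5, 0.1, -1.3]
opening: 0.451
grasp_force: 30.0
```

Emit:
{"name": "drive_tool", "arguments": {"deltas": "30 0 0 50 0;30 0 0 100 0;30 20 0 130 0.15;30 40 -5 130 0.3;30 60 -10 130 0.45;30 80 -15 130 0.6;30 100 -20 130 0.75;30 120 -25 130 0.9;30 140 -28 130 1.05;30 160 -31 130 1.2;30 172 -31 130 1.35;30 172 -31 130 1.5"}}

```text
time_s: 5.5
position: [0.6109, 0.1299, 0.1684]
tcp_rot: [[-0.966, 0.26, 0.001], [0.26, 0.966, -0.0], [-0.001, 0.0, -1.0]]
force: [0.2, -0.3, -1.4]
opening: 0.452
grasp_force: 30.0
```

Emit:
{"name": "drive_tool", "arguments": {"deltas": "30 0 0 0 0.15;30 0 0 0 0.22;30 0 0 0 0.22;30 0 0 0 0.22"}}

```text
time_s: 5.9
position: [0.6088, 0.1303, 0.1687]
tcp_rot: [[-0.999, 0.05, -0.001], [0.05, 0.999, -0.0], [0.001, -0.0, -1.0]]
force: [0.3, 0.1, -1.2]
opening: 0.45
grasp_force: 30.0
```

```bash
python3 - <<'E'
from h import *
s=bot.read_state();print(s["position"],s["tcp_rot"])
a=save("wrist","w2.png");b=save("top","t2.png")
cv2.imwrite('pics/e.png',np.vstack([a[:300],cv2.resize(b[120:300,250:470],(640,300))])[:,:,::-1])
E
```

```text
[0.60881525 0.13033841 0.16874526] [[-9.98728241e-01  5.03988591e-02 -1.36234752e-03]
 [ 5.03989534e-02  9.98729165e-01 -3.49222351e-05]
 [ 1.35885616e-03 -1.03538712e-04 -9.99999071e-01]]
```

View pics/e.png

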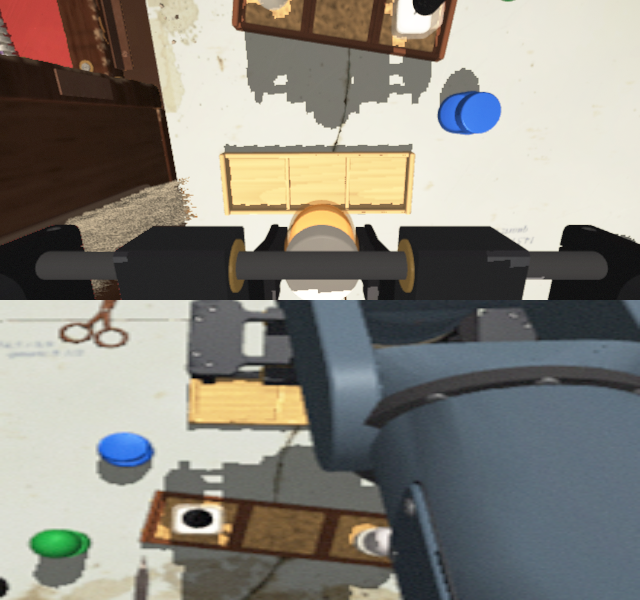

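In the wrist view the amber jar hangs level at (322,235), and the new rack's outline is (221,153), (413,153), (411,212), (223,213).

```bash
python3 - <<'E'
from h import *
m=imaging.camera_model("wrist"); P=[ray(m,*p,.016)[:2] for p in((221,153),(413,153),(411,212),(223,213))]
print(np.round(P,4),np.mean(P,0))
E
```

```text
[[0.5684 0.0272]
 [0.5784 0.2282]
 [0.6433 0.2279]
 [0.6342 0.0205]] [0.60608869 0.1259764 ]
```

Emit:
{"name": "drive_tool", "arguments": {"deltas": "30 -1 -2 -45 0;30 -1 -2 -85 0;30 -1 -2 -115 0;30 -1 -2 -133 0;30 -1 -2 -142 0;30 -1 -2 -146 0;30 -1 -2 -146 0;30 -1 -2 -146 0"}}

```text
time_s: 6.8
position: [0.6093, 0.1284, 0.0247]
tcp_rot: [[-0.999, 0.049, 0.002], [0.049, 0.999, 0.0], [-0.002, 0.0, -1.0]]
force: [0.3, -0.1, -1.2]
opening: 0.449
grasp_force: 30.0
```

Emit:
{"name": "drive_tool", "arguments": {"deltas": "30 0 0 -2 0;30 0 0 -2 0;30 0 0 -2.5 0;30 0 0 -2.5 0"}}

```text
time_s: 7.2
position: [0.6086, 0.1284, 0.0216]
tcp_rot: [[-0.999, 0.049, 0.001], [0.049, 0.999, 0.0], [-0.001, 0.0, -1.0]]
force: [0.1, 0.6, 2.9]
opening: 0.451
grasp_force: 30.0
```

Contact. I'll release to 55 mm and rise.

Emit:
{"name": "drive_tool", "arguments": {"deltas": "55 0 0 0 0;55 0 0 0 0;55 0 0 0 0;55 0 0 0 0;55 0 0 30 0;55 0 0 75 0;55 0 0 120 0;55 0 0 160 0;55 0 0 180 0;55 0 0 180 0"}}

```text
time_s: 8.2
position: [0.6107, 0.1285, 0.205]
tcp_rot: [[-0.999, 0.049, 0.008], [0.049, 0.999, 0.0], [-0.008, 0.001, -1.0]]
force: [1.3, 0.9, -0.6]
opening: 0.632
grasp_force: 0.0
```

Emit:
{"name": "drive_tool", "arguments": {"deltas": "87 -15 0 0 -0.15;87 -30 -3 0 -0.3;87 -50 -6 0 -0.45;87 -70 -10 0 -0.6;87 -90 -15 0 -0.75;87 -110 -18 0 -0.9;87 -130 -21 0 -1.05;87 -150 -25 0 -1.2;87 -165 -28 0 -1.35;87 -180 -31 0 -1.5;87 -188 -33 0 -1.65;87 -188 -33 0 -1.72"}}

```text
time_s: 9.4
position: [0.4173, 0.0953, 0.1995]
tcp_rot: [[0.201, 0.98, -0.005], [0.98, -0.201, 0.0], [-0.001, -0.005, -1.0]]
force: [0.0, 0.3, -0.5]
opening: 0.999
grasp_force: 0.0
```

```bash
python3 - <<'E'
from h import *
s=bot.read_state();print(s["position"],s["tcp_rot"][:,1],s["opening"])
a=save("wrist","w3.png");m=imaging.camera_model("wrist");b=save("scene","s3.png")
print('dome px',proj(m,(.419,.095,.097)),'rack corners')
cv2.imwrite('pics/f.png',np.vstack([a[100:],cv2.resize(b[140:260,240:480],(640,300))])[:,:,::-1])
E
```

```text
[0.41732231 0.09530212 0.19951727] [ 0.97955822 -0.20109662 -0.00508387] 0.9994295076026192
dome px (np.float64(323.3621743747849), np.float64(196.8611739477922)) rack corners
```

View pics/f.png

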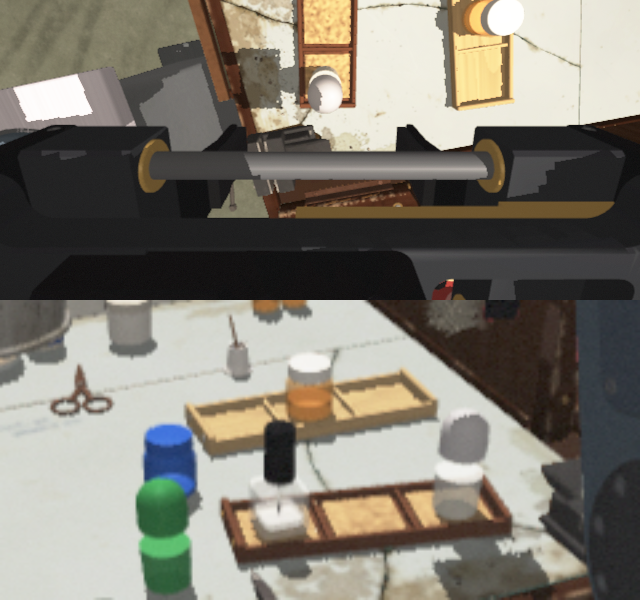

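The amber jar stands in the middle cell of the new rack. The dome top is at wrist pixel (326,193), as predicted, so I'm descending.

Emit:
{"name": "drive_tool", "arguments": {"deltas": "87 1 0 -50 0;87 1 0 -90 0;87 1 0 -120 0;87 1 0 -145 0;87 1 0 -160 0;87 1 0 -166 0;87 1 0 -166 0;25 1 0 -166 0;25 1 0 -166 0;25 1 0 -166 0;25 1 0 -166 0;25 1 0 -166 0"}}

```text
time_s: 10.7
position: [0.4216, 0.0954, 0.0355]
tcp_rot: [[0.197, 0.98, 0.001], [0.98, -0.197, -0.0], [0.0, 0.001, -1.0]]
force: [-0.2, -0.3, 0.4]
opening: 0.629
grasp_force: 0.0
```

Emit:
{"name": "drive_tool", "arguments": {"deltas": "25 0 0 0 0;25 0 0 0 0;25 0 0 0 0;25 0 0 0 0;25 0 0 0 0;25 0 0 0 0;25 0 0 15 0;25 0 0 15 0"}}

```text
time_s: 11.5
position: [0.422, 0.0954, 0.0508]
tcp_rot: [[0.197, 0.98, 0.002], [0.98, -0.197, -0.0], [0.0, 0.002, -1.0]]
force: [-0.2, 0.6, -0.8]
opening: 0.421
grasp_force: 30.0
```

Emit:
{"name": "drive_tool", "arguments": {"deltas": "25 0 0 50 0;25 0 0 100 0;25 20 5 140 0.15;25 40 15 140 0.3;25 60 25 140 0.45;25 80 35 140 0.6;25 100 50 140 0.75;25 125 65 140 0.9;25 145 75 140 1.05;25 165 85 140 1.2;25 180 95 140 1.35;25 188 97 140 1.5"}}

```text
time_s: 12.7
position: [0.6103, 0.1934, 0.1887]
tcp_rot: [[-0.966, 0.259, -0.0], [0.259, 0.966, 0.0], [0.0, 0.0, -1.0]]
force: [-0.6, 0.2, -1.2]
opening: 0.417
grasp_force: 30.0
```

Emit:
{"name": "drive_tool", "arguments": {"deltas": "25 0 0 0 0.15;25 0 0 0 0.22;25 0 0 -30 0.22;25 0 0 -70 0.22;25 0 0 -105 0.22;25 0 0 -130 0.22;25 0 0 -145 0.22;25 0 0 -153 0.22;25 0 0 -156 0.22;25 0 0 -156 0.22"}}

```text
time_s: 13.7
position: [0.6099, 0.1925, 0.0345]
tcp_rot: [[-0.999, 0.049, 0.001], [0.049, 0.999, 0.0], [-0.001, 0.0, -1.0]]
force: [-0.1, 1.0, -1.1]
opening: 0.417
grasp_force: 30.0
```

Emit:
{"name": "drive_tool", "arguments": {"deltas": "25 0 0 -1.5 0;25 0 0 -2 0;25 0 0 -3 0;25 0 0 -3 0;25 0 0 -3 0"}}

```text
time_s: 14.2
position: [0.6101, 0.1925, 0.0321]
tcp_rot: [[-0.999, 0.049, 0.002], [0.049, 0.999, 0.0], [-0.002, 0.0, -1.0]]
force: [0.3, -0.1, 3.9]
opening: 0.424
grasp_force: 30.0
```

Emit:
{"name": "drive_tool", "arguments": {"deltas": "47 0 0 0 0;47 0 0 0 0;47 0 0 0 0;47 0 0 0 0;47 0 0 40 0;47 0 0 90 0;47 0 0 140 0;47 0 0 180 0;60 -10 0 190 -0.15;60 -25 5 190 -0.3;60 -40 10 190 -0.45;60 -55 10 190 -0.6"}}

```text
time_s: 15.4
position: [0.5535, 0.2028, 0.2211]
tcp_rot: [[-0.793, 0.609, -0.0], [0.609, 0.793, 0.0], [0.0, 0.0, -1.0]]
force: [0.0, -0.3, 1.1]
opening: 0.687
grasp_force: 0.0
```

Emit:
{"name": "drive_tool", "arguments": {"deltas": "60 -15 3 0 -0.15;60 -30 6 0 -0.3;60 -45 9 0 -0.45;60 -60 12 0 -0.6;60 -75 15 0 -0.75;60 -90 18 0 -0.9;60 -105 22 0 -1.05;60 -106 22 0 -1.12;60 -106 22 0 -1.12;60 -106 22 0 -1.12"}}

```text
time_s: 16.4
position: [0.4485, 0.2244, 0.2211]
tcp_rot: [[0.195, 0.981, 0.0], [0.981, -0.195, 0.0], [0.0, 0.0, -1.0]]
force: [0.1, 0.3, -0.3]
opening: 0.693
grasp_force: 0.0
```

```bash
python3 - <<'E'
from h import *
s=bot.read_state();print(s["position"],s["tcp_rot"][:,1],s["opening"])
a=save("wrist","w4.png");m=imaging.camera_model("wrist");b=save("scene","s4.png")
print('cap px',proj(m,(.449,.224,.098)))
cv2.imwrite('pics/g.png',np.vstack([a[100:],cv2.resize(b[140:260,240:480],(640,300))])[:,:,::-1])
E
```

```text
[0.44847883 0.22438184 0.22106785] [ 9.80774335e-01 -1.95145185e-01  2.47498994e-04] 0.6934306494329433
cap px (np.float64(322.49006501800903), np.float64(191.65195625487056))
```

View pics/g.png

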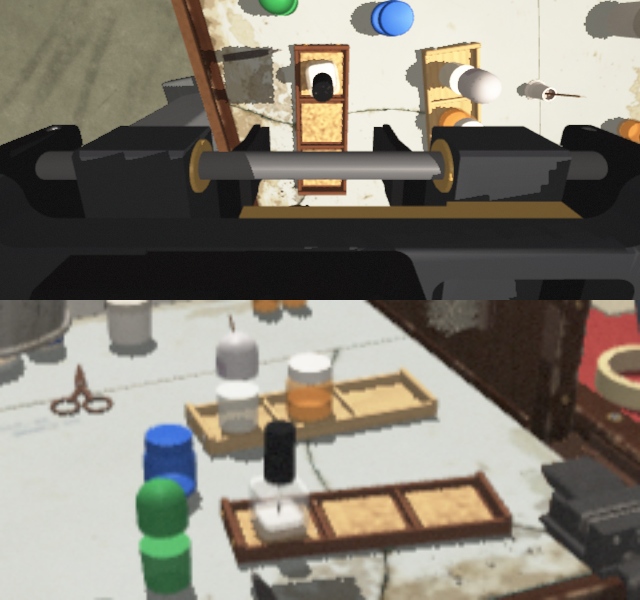

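Dome stands in the left cell. The brush cap is at wrist (322,188), as predicted.

Emit:
{"name": "drive_tool", "arguments": {"deltas": "60 0 0 -50 0;60 0 0 -95 0;60 0 0 -125 0;60 0 0 -145 0;60 0 0 -155 0;60 0 0 -157 0;60 0 0 -157 0;10 0 0 -157 0;10 0 0 -157 0;10 0 0 -157 0;10 0 0 -157 0;10 0 0 -157 0"}}

```text
time_s: 17.7
position: [0.4484, 0.2244, 0.0644]
tcp_rot: [[0.197, 0.98, 0.001], [0.98, -0.197, 0.0], [0.0, 0.001, -1.0]]
force: [-0.3, -0.3, -0.5]
opening: 0.322
grasp_force: 0.0
```

Emit:
{"name": "drive_tool", "arguments": {"deltas": "10 0 0 0 0;10 0 0 0 0;10 0 0 0 0;10 0 0 0 0;10 0 0 0 0;10 0 0 0 0;10 0 0 15 0;10 0 0 15 0"}}

```text
time_s: 18.5
position: [0.449, 0.2246, 0.0797]
tcp_rot: [[0.197, 0.98, 0.002], [0.98, -0.197, 0.0], [0.001, 0.002, -1.0]]
force: [-0.3, -0.5, -1.6]
opening: 0.252
grasp_force: 29.9
```

Emit:
{"name": "drive_tool", "arguments": {"deltas": "10 0 0 50 0;10 0 0 95 0;10 0 -10 120 0.1;10 20 -50 120 0.2;10 40 -90 120 0.2;10 60 -125 120 0.2;10 80 -155 120 0.2;10 105 -159 120 0.2;10 130 -159 120 0.2;10 148 -159 120 0.2;10 148 -159 120 0.2;10 148 -159 120 0.2"}}

```text
time_s: 19.7
position: [0.5949, 0.0655, 0.1978]
tcp_rot: [[-0.002, 1.0, -0.003], [1.0, 0.002, 0.0], [0.0, -0.003, -1.0]]
force: [-0.1, -0.8, -0.8]
opening: 0.253
grasp_force: 29.9
```

```bash
python3 - <<'E'
from h import *
s=bot.read_state();print(s["position"],s["tcp_rot"][:,1],s["force"])
a=save("wrist","w5.png");b=save("scene","s5.png")
cv2.imwrite('pics/h.png',np.vstack([a[100:],cv2.resize(b[60:240,260:500],(640,300))])[:,:,::-1])
E
```

```text
[0.59487678 0.06546974 0.19781708] [ 0.99999229  0.00208757 -0.00332714] [-0.11122532 -0.80006653 -0.8418979 ]
```

View pics/h.png

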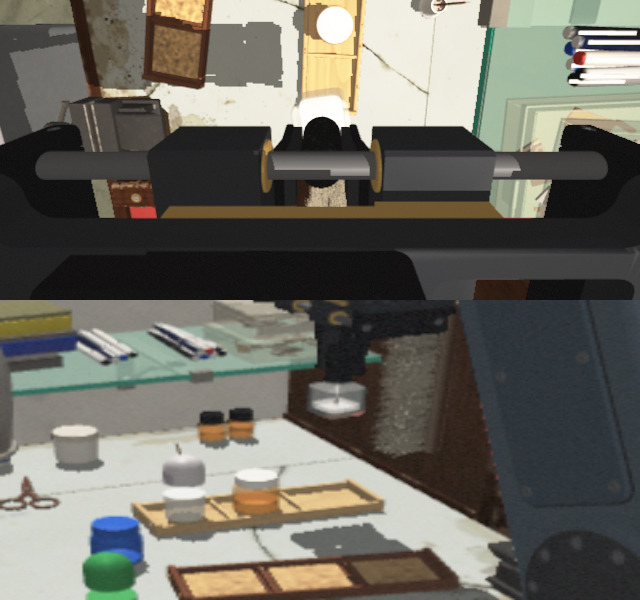

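The brush bottle hangs upright over the right cell. Before going below shelf level I'll check the shelf edge, which shows at wrist (487,150).

```bash
python3 - <<'E'
from h import *
m=imaging.camera_model("wrist")
for p in((491,130),(477,220),(362,112)): print(np.round(ray(m,*p,.17),4))
for x,y in((.692,.03),(.692,.1)): print(proj(m,(x,y,.27)))
E
```

```text
[0.6984 0.1287 0.17  ]
[0.6978 0.0698 0.17  ]
[0.6182 0.1392 0.17  ]
(np.float64(578.8331002415983), np.float64(405.83506476034916))
(np.float64(627.8291728833798), np.float64(234.2262957092916))
```

Emit:
{"name": "drive_tool", "arguments": {"deltas": "10 -1 0 -20 0;10 -1 0 -40 0;10 -1 0 -60 0;10 -1 0 -75 0;10 -1 0 -90 0;10 -1 0 -100 0"}}

```text
time_s: 20.4
position: [0.5936, 0.0657, 0.0981]
tcp_rot: [[-0.002, 1.0, -0.002], [1.0, 0.002, 0.0], [0.0, -0.002, -1.0]]
force: [-0.0, 0.7, -1.4]
opening: 0.254
grasp_force: 29.9
```

Emit:
{"name": "drive_tool", "arguments": {"deltas": "10 3 0 0 0;10 3 0 -10 0;10 3 0 -18 0;10 3 0 -18 0;10 3 0 -18 0"}}

```text
time_s: 20.9
position: [0.5982, 0.0653, 0.081]
tcp_rot: [[-0.002, 1.0, -0.0], [1.0, 0.002, 0.0], [0.0, -0.0, -1.0]]
force: [-0.7, -0.4, -0.8]
opening: 0.251
grasp_force: 29.9
```

Emit:
{"name": "drive_tool", "arguments": {"deltas": "10 0 0 -8 0;10 0 0 -14 0;10 0 0 -18 0;10 0 0 -18 0;10 0 0 -20 0;10 0 0 -20 0;10 0 0 -20 0"}}

```text
time_s: 21.6
position: [0.5985, 0.0653, 0.0612]
tcp_rot: [[-0.002, 1.0, 0.001], [1.0, 0.002, -0.0], [-0.0, 0.001, -1.0]]
force: [-0.0, 0.4, -0.4]
opening: 0.257
grasp_force: 29.9
```

Emit:
{"name": "drive_tool", "arguments": {"deltas": "10 0 0 -1 0;10 0 0 -1 0;10 0 0 -1 0"}}

```text
time_s: 21.9
position: [0.5987, 0.0652, 0.0612]
tcp_rot: [[-0.002, 1.0, 0.001], [1.0, 0.002, -0.0], [-0.0, 0.001, -1.0]]
force: [-0.7, 0.1, 5.0]
opening: 0.258
grasp_force: 29.9
```

Emit:
{"name": "drive_tool", "arguments": {"deltas": "45 0 0 0 0;45 0 0 0 0;45 0 0 0 0;45 0 0 0 0;45 0 0 0 0;45 -1 0 30 0;45 -1 0 70 0;45 -1 0 120 0;45 -1 0 160 0;45 -50 30 190 0;45 -100 60 190 0;45 -150 90 190 0"}}

```text
time_s: 23.1
position: [0.4735, 0.1405, 0.2505]
tcp_rot: [[-0.001, 1.0, 0.003], [1.0, 0.001, 0.001], [0.001, 0.003, -1.0]]
force: [0.3, 1.0, -0.7]
opening: 0.515
grasp_force: 0.0
```

```bash
python3 - <<'E'
from h import *
s=bot.read_state();print(s["position"],s["qvel"])
a=save("wrist","w6.png");b=save("scene","s6.png");m=imaging.camera_model("scene")
C=np.array([.606,.126]);yv=np.array([.046,.999]);xv=np.array([.999,-.046])
g=b.copy()
for y in(-.066,0,.066):
    p=C+y*yv; cv2.circle(g,tuple(int(round(q)) for q in proj(m,(*p,.005))),1,(255,0,0),-1)
cv2.imwrite('pics/i.png',np.vstack([a[:240],cv2.resize(g[130:240,300:480],(640,360))])[:,:,::-1])
E
```

```text
[0.47346481 0.14045287 0.25054528] [ 32.15589015 -28.2658957   46.87051884   0.35408673 -16.90828045
  31.16543881]
```

View pics/i.png

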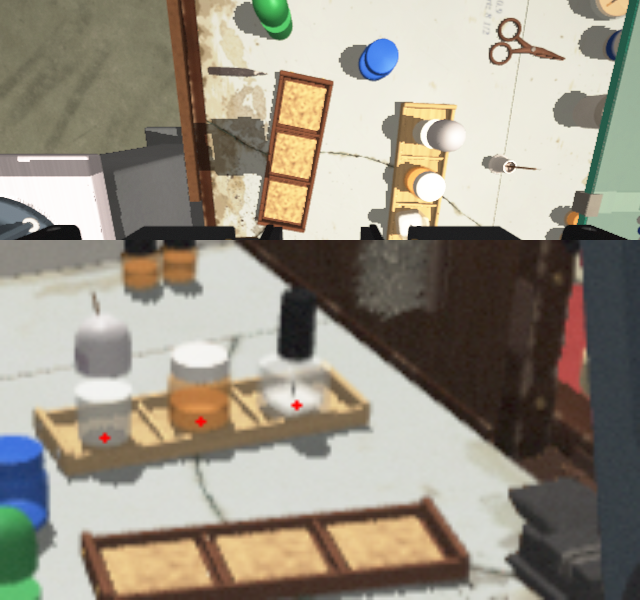

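All three stand upright in the new rack: dome left, amber middle, brush right, close to the red cell-centre marks. The pads and bystanders look unmoved. I'll let the arm settle and hand in.

Emit:
{"name": "drive_tool", "arguments": {"deltas": "45 0 0 0 0;45 0 0 0 0;45 0 0 0 0;45 0 0 0 0;45 0 0 0 0"}}

```text
time_s: 23.7
position: [0.4747, 0.1395, 0.2489]
tcp_rot: [[-0.001, 1.0, -0.0], [1.0, 0.001, -0.0], [-0.0, -0.0, -1.0]]
force: [-0.1, -0.1, 0.2]
opening: 0.515
grasp_force: 0.0
```

```bash
python3 -c "
from rig import bot
print(bot.hand_in())"
```

```text
the job is handed in; nothing more can be done
None
```

The job is handed in (no verdict came back): the last pictures show all three upright in the new rack in reverse order, dome bottle left, amber jar middle, brush bottle right, after about 24 s of the 72 s allowed.

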